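Key a star wheel onto a drive spindle

TASK

Fit the vial wheel to the little round drive unit: first drop the short loose key into the slot beside the spindle so that it stands fully down in it, and let go. Then take the wheel that has a keyway and lower it over the spindle with its keyway over the key, until it sits flat on the steel shoulder.

Things in the scene. Friction and masses are not known exactly. Their poses are not given: they have to be found in the camera images.
- key_mid (a point): centre (half-way up) of the short loose steel key, a plain block 28 long x 12 wide x 34 mm high, 0.08 kg, standing on the desk. x runs along its length, y across its width, z up; its two ends are alike. The other steel block like it (60 mm long, not listed) is too long for the slot.
- wheel_mid (a point): point on the axis of the loose keyed aluminium wheel, 27 mm above its underside; 134 mm wide, ~0.35 kg, lying flat. Plate 24 mm thick; on it a boss 30 mm high with flats 46 mm apart, facing +-y, 54 mm long: grasp there. Bore 34 mm through. Keyway 26 mm wide from the bore along +x to 55 mm from the axis, right through. z up. The other wheel (not listed) has no keyway and a boss closed all round.
- seat (a point): point on the spindle's axis, level with the flat steel shoulder (120 mm across, 44 mm above the desk) that the wheel comes to rest on. It belongs to the round grey drive unit, fixed, with a black panel on the slot's side. The spindle, 24 mm thick, rises 48 mm above this point; its top 16 mm taper to 10 mm. x points level from the spindle to the slot, z up.
- slot (a point): centre of the mouth of the key slot, level with the shoulder, 34 mm from the spindle's axis along seat's x. A closed pocket 34 long (x) x 18 wide (y) x 14 mm deep; a sloping lip widens the mouth by 4 mm on each side. A key fully in stands 20 mm out of it, its centre 3 mm above this point, its length along x either way round. Axes as seat's.
There are look-alikes about, which are no part of the job. What is shaped like the part that bears wheel_mid but turquoise is not meant.

How it is judged:
By the outcome, as a careful person would: the job done as asked, in the order asked, and still so for the second after the job is handed in, with the robot touching nothing.
It also fails if it takes over 72 s, if anything falls off the work surface, if the arm or the gripper's body presses on something with over 40 N, if the wrist force passes 120 N, or if a joint passes its speed limit or range.

ROBOT

A 6-joint arm with a two-finger parallel gripper is mounted at the origin on a cart in front of the work surface, level with it; the furniture and walls round the work are solid. World frame = base frame: x ahead of the robot, y to its left, z up, the work surface at z = 0. Lengths are in m, angles in rad, forces in N, time in s.
With the tool pointing down it reaches from about 0.35 to 0.925 m from the base axis. Payload 6.4 kg.
Tool frame: the origin (TCP) lies midway between the tips of the shut fingers; the grasp point (between the pads) lies 19 mm behind it (env.tcp_to_grasp is the distance from the TCP to the grasp point, in m); z points along the fingers, y is the direction in which the jaws open and shut (so a half turn about z gives the same grasp; the last joint's range is limited). The gripper opens to 94 mm and grips with 3 to 60 N. Pads are 16 mm wide; open, the fingers measure 119 mm over their backs; the gripper's body (75 mm by 177 mm) begins 78 mm behind the grasp point.
Start: joints at [1.112, 0.245, 1.558, -0, 1.339, -0.174], TCP at [0.183, 0.624, 0.178] pointing down, gripper open.
Joint ranges: [-3.13, 3.13], [-1.02, 2.26], [0.13, 2.54], [-0.95, 4.09], [0.21, 2.88], [-2.74, 2.74]. Speed limits (rad/s): [2.57, 2.57, 3.14, 3.14, 3.14, 3.14].

INTERFACE

Orientations are given as a unit quaternion [x, y, z, w].
In Python, from rig import monitor, eyes, ticket, env gives the robot as it stands. The module is installed in compiled form; this text tells all that it offers.
- The arm moves only by the tool servo_tool, never from a script. Its argument "increments" is a list of rows, each a list of 5 numbers: the shift along the tool's x, y, z in mm, then the turn about the tool's z in rad, then the opening, from -1 (shut) to 1 (fully open). In form: [[x, y, z, yaw, hand], ...]. A call has 1 to 12 rows; each row is the pose to reach, as a shift and turn from the pose commanded when the call began, along the tool's axes at that moment; what a row does not reach only later rows make up. A row lasts 1/12 s, in which the tool goes at most 41.7 mm and 7.16 degrees, less where a joint would pass 70% of its speed; a pose out of reach is approached as far as the arm can. A call with a gripper value outside its range is refused whole. The fingers move at their own pace and stop on an object; "force" is the grip in N (left out, the last holds). Time passes only in rows, so rows that repeat a pose let the fingers close. It gives the time, the measured TCP pose, the force and the opening at its end, in the units of the state.
- monitor.observe(): the state, without advancing time (a new reading comes with each control period).
- eyes.camera(name): name is "scene" or "top" or "wrist"; returns (picture, depth): 420x560x3 uint8, blue, green, red; 420x560 float32, m along the optical axis (not along the pixel's ray), 0 where there is no reading.
- eyes.calibration(name): a dict with "intrinsics" (3x3 intrinsics, pixels), "distortion" ([k1, k2, p1, p2, k3] as OpenCV has them; the pictures are not rectified), "eye" and "rotation" of the camera in the world. Camera axes: x right, y down, z forward; pixel columns grow to the right and rows downward; lengths in m; the calibration is good to about 2 mm. A picture is of the moment at which its call begins: read the wrist's pose just before it. calibration takes no time and is no camera call; for the wrist camera it gives the pose at the moment of the call.
- ticket.finish_job(): hands the job in, once; it reports no verdict.
The state is a dict: "t": time; "joint_positions": joint angles; "qd": joint speeds; "tau": joint torques, N m; "ee_pos": TCP position; "eef_rot": TCP orientation; "ft_force": force on the tool from outside, world axes, zero at the start; "wrist_torque": the same for the moment, N m; "opening": finger opening in m.
Only numpy, scipy, OpenCV 4.12 (cv2) and the standard library are available. Lean on these libraries where they do the work, as an engineer would, in place of code of your own. Each camera call takes 0.05 s, during which the arm holds its last target. There are 200 camera calls.

## Working session

There is one attempt and no reset: what is moved stays moved. The work goes in short steps, Python scripts to look and compute and a tool call to move; the robot and the scene stay as the last step left them, time stands still between calls to the robot, and variables do not carry over. Pictures are saved under pics/ and viewed, about 8 in all and at most 12, crops included, and the job is handed in when it is done.

Besides the shell and the picture viewer there is one more tool, called after "Request:" by a JSON object that holds its "op" and its "data", one argument or row to a line. servo_tool: Moves the arm, as the interface text tells. Its arguments: {"type":"object","properties":{"increments":{"type":"array"},"force":{"type":"number"}},"required":["increments"]}

```bash
mkdir -p pics; cat > h.py <<'E'
import numpy as np, cv2
from rig import monitor, eyes, ticket, env
def shot(n, f):
    c=eyes.calibration(n); im,d=eyes.camera(n)
    cv2.imwrite(f'pics/{f}.png',im); np.savez(f'pics/{f}.npz',im=im,d=d,K=c['intrinsics'],D=c['distortion'],e=c['eye'],R=c['rotation'])
def load(f): return np.load(f'pics/{f}.npz')
def ray(s,uv):
    p=cv2.undistortPoints(np.array(uv,float).reshape(-1,1,2),s['K'],s['D']).reshape(-1,2)
    return np.c_[p,np.ones(len(p))]@s['R'].T
def onz(s,uv,z):
    r=ray(s,uv); return s['e']+r*((z-s['e'][2])/r[:,2:])
def cloud(s):
    h,w=s['d'].shape; g=np.stack(np.meshgrid(np.arange(w),np.arange(h)),-1).reshape(-1,2)
    P=s['e']+ray(s,g)*s['d'].reshape(-1,1); return P.reshape(h,w,3)
E
python3 - <<'E'
from h import *
s=monitor.observe(); print({k:np.round(v,3) for k,v in s.items()}, env.tcp_to_grasp)
for n in('scene','top'): shot(n,n+'0')
a=load('top0');print(a['e'],a['R'],a['K'])
E
```

```text
{'t': np.float64(0.0), 'joint_positions': array([ 1.112,  0.246,  1.559,  0.   ,  1.339, -0.174]), 'qd': array([-0.001,  0.002,  0.002,  0.002, -0.002, -0.001]), 'tau': array([-0.0000e+00, -4.1584e+01, -3.1460e+01,  6.8000e-02,  3.3000e-02,
       -0.0000e+00]), 'ee_pos': array([0.182, 0.623, 0.177]), 'eef_rot': array([ 0.142,  0.99 , -0.001, -0.   ]), 'ft_force': array([-0.514, -0.234, -0.568]), 'wrist_torque': array([ 0.016,  0.001, -0.037]), 'opening': np.float64(0.094)} 0.0188
[-0.07586265  0.1417473   1.60966181] [-0.55232945  0.80773572 -0.17269216  0.11257263] [[439.89313911   0.         268.1222693 ]
 [  0.         439.89313911 213.88354541]
 [  0.           0.           1.        ]]
```

```bash
sed -i "s/R=c\['rotation'\])/R=Rot.from_quat(c['rotation']).as_matrix())/; 1a from scipy.spatial.transform import Rotation as Rot" h.py
python3 - <<'E'
from h import *
for n in('scene','top'): shot(n,n+'0')
for n in('scene','top'):
    s=load(n+'0'); P=cloud(s); print(n,s['e'],s['R'][:,2],P[210,280],P[350,280])
E
```

```text
scene [-0.20407594 -0.75484955  0.98361298] [ 0.55815543  0.4731843  -0.68158575] [ 0.56229444 -0.10656986  0.03033268] [ 0.47439264 -0.16206733 -0.67177356]
top [-0.07586265  0.1417473   1.60966181] [ 0.37262381 -0.1546249  -0.91500964] [ 0.57886903 -0.18124533 -0.00138945] [0.07321682 0.02319677 0.00969696]
```

View pics/top0.png

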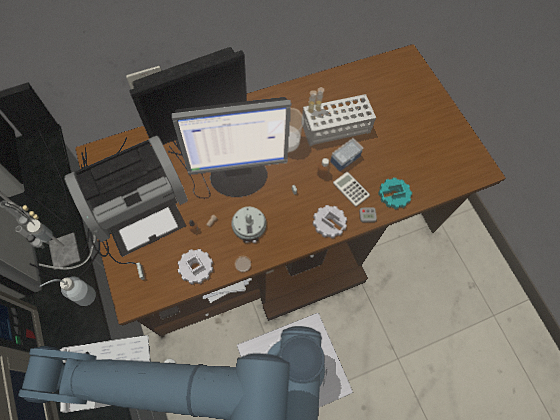

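View pics/scene0.png

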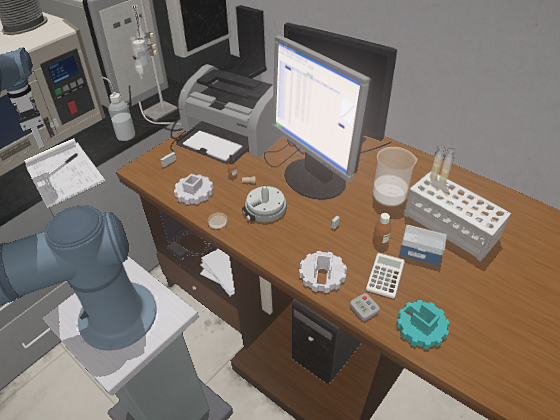

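```bash
python3 - <<'E'
from h import *
t=load('top0'); s=load('scene0')
print(onz(t,[[330,221],[195,265],[294,188],[140,271],[249,222]],0.03).round(3))
c=lambda a,u,v,w,h,k:cv2.resize(a['im'][v:v+h,u:u+w],(w*k,h*k),interpolation=cv2.INTER_CUBIC)
A=c(t,215,175,145,75,5)[:, :725]; 
B=np.hstack([c(s,230,170,120,60,3),c(s,150,140,121,60,3)])[:, :725]
B=np.pad(B,((0,0),(0,max(0,725-B.shape[1])),(0,0)))
cv2.imwrite('pics/c1.png',np.vstack([A,B]))
E
```

```text
[[ 0.452 -0.34   0.03 ]
 [ 0.472  0.206  0.03 ]
 [ 0.636 -0.264  0.03 ]
 [ 0.523  0.405  0.03 ]
 [ 0.562 -0.043  0.03 ]]
```

View pics/c1.png

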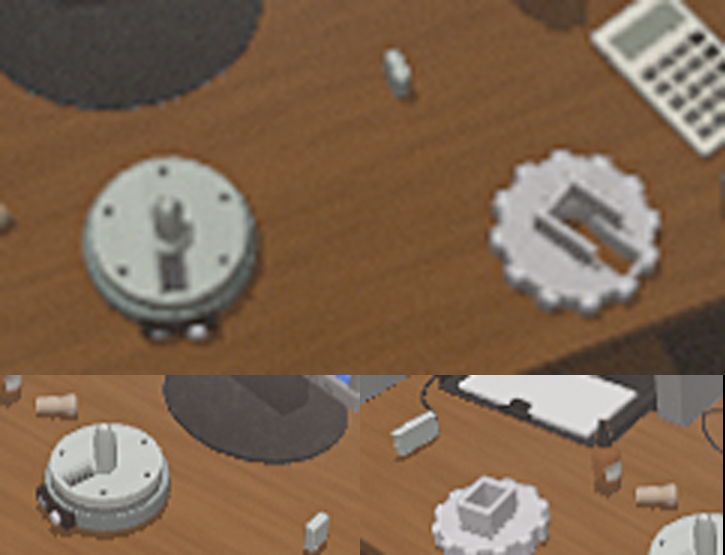

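```bash
cat >> h.py <<'E'
def plan(p, yaw=None, hand=1):
    """world TCP target -> tool-frame total shift (mm) and yaw (jaw axis direction, mod pi)"""
    s=monitor.observe(); R=Rot.from_quat(s['eef_rot']).as_matrix()
    d=(R.T@(np.array(p)-s['ee_pos']))*1e3; y=None
    if yaw is not None:
        cur=np.arctan2(R[1,1],R[0,1]); y=-((yaw-cur+np.pi/2)%np.pi-np.pi/2)
    print('t',round(float(s['t']),2),'tcp',s['ee_pos'].round(4),'jawyaw',np.arctan2(R[1,1],R[0,1]).round(4),'shift',d.round(1),'yaw',y,'q6',s['joint_positions'][5].round(2),'F',s['ft_force'].round(1),'open',s['opening'].round(4))
E
python3 - <<'E'
from h import *
P=np.vstack([cloud(load('top0'))[load('top0')['d']>0],cloud(load('scene0'))[load('scene0')['d']>0]])
for lo,hi in((.05,.12),(.12,.2),(.2,.3),(.3,.6)):
    Q=P[(P[:,2]>lo)&(P[:,2]<hi)&(P[:,0]>.3)&(P[:,0]<.95)&(abs(P[:,1])<.6)]
    H,_,_=np.histogram2d(Q[:,0],Q[:,1],bins=[np.arange(.3,1.0,.05),np.arange(-.6,.65,.05)])
    print(lo);print('\n'.join('%.2f '%(.3+.05*i)+''.join('#' if v>3 else '.' for v in r) for i,r in enumerate(H)))
plan([.58,-.25,.25],np.pi/2)
E
```

```text
0.05
0.30 ......................##
0.35 .......................#
0.40 ....##.........##......#
0.45 ....##.........##......#
0.50 ..........##...##......#
0.55 ..........###..........#
0.60 ...##......#...#......##
0.65 #####................###
0.70 ###...........##########
0.75 ##.......###..##.......#
0.80 #######........#.......#
0.85 #####.#........#.......#
0.90 #######................#
0.12
0.30 ........................
0.35 ........................
0.40 ........................
0.45 .......................#
0.50 .......................#
0.55 ........................
0.60 ........................
0.65 .....................##.
0.70 ......#####...#########.
0.75 .........##############.
0.80 #######........########.
0.85 #.###.#........########.
0.90 #.#####.........#######.
0.2
0.30 ........................
0.35 ........................
0.40 ........................
0.45 .......................#
0.50 .......................#
0.55 ........................
0.60 ........................
0.65 ........................
0.70 ......#####.............
0.75 ......#..#######..#####.
0.80 .
[... 393 characters left out ...]
.........######.........
0.85 .............#..........
0.90 ........................Traceback (most recent call last):
  File "<stdin>", line 7, in <module>
  File "h.py", line 22, in plan
    print('t',round(float(s['t']),2),'tcp',s['ee_pos'].round(4),'jawyaw',np.arctan2(R[1,1],R[0,1]).round(4),'shift',d.round(1),'yaw',y,'q6',s['joint_positions'][5].round(2),'F',s['ft_force'].round(1),'open',s['opening'].round(4))
                                                                                                                                                                                                               ^^^^^^^^^^^^^^^^^^
AttributeError: 'float' object has no attribute 'round'
```

```bash
sed -i "s/s\['opening'\].round(4)/round(float(s['opening']),4)/" h.py
python3 - <<'E'
from h import *
P=np.vstack([cloud(load('top0'))[load('top0')['d']>0],cloud(load('scene0'))[load('scene0')['d']>0]])
Q=P[(P[:,2]>.06)&(P[:,2]<.5)&(P[:,0]>.6)&(P[:,0]<.95)]
for y in np.arange(-.36,.1,.04):
    q=Q[(Q[:,1]>y)&(Q[:,1]<y+.04)]; print(y.round(2), np.percentile(q[:,0],[1,5,10]).round(3), q[:,2].min().round(3)) if len(q)>20 else None
plan([.54,-.20,.30],np.pi/2)
c=eyes.calibration('wrist'); s=monitor.observe(); Rt=Rot.from_quat(s['eef_rot']).as_matrix()
print(Rt.T@(np.array(c['eye'])-s['ee_pos']), Rt.T@Rot.from_quat(c['rotation']).as_matrix(), c['intrinsics'][0][0])
E
```

```text
-0.36 [0.807 0.809 0.81 ] 0.06
-0.32 [0.809 0.811 0.813] 0.06
-0.28 [0.707 0.71  0.712] 0.074
-0.24 [0.712 0.718 0.721] 0.123
-0.2 [0.72  0.726 0.73 ] 0.13
-0.16 [0.73  0.736 0.739] 0.06
-0.12 [0.739 0.745 0.748] 0.06
-0.08 [0.748 0.754 0.757] 0.061
-0.04 [0.758 0.763 0.766] 0.061
-0.0 [0.767 0.772 0.775] 0.13
0.04 [0.775 0.781 0.783] 0.128
0.08 [0.784 0.788 0.791] 0.125
t 0.2 tcp [0.1825 0.6235 0.1777] jawyaw 1.286 shift [-574.5 -690.  -121.7] yaw -0.2848176745108666 q6 -0.17 F [-0.2  0.2 -0.3] open 0.0938
[ 0.08243298  0.00097251 -0.2061424 ] [[-5.70275038e-04 -9.59576910e-01 -2.81445959e-01]
 [ 9.99999403e-01 -8.09623636e-04  7.34142536e-04]
 [-9.32331527e-04 -2.81445372e-01  9.59576799e-01]] 335.8777119890913
```

Request:
{"op": "servo_tool", "data": {
  "increments": [
    [-20,-24,-40,0,1],
    [-45,-54,-70,0,1],
    [-70,-85,-95,0,1],
    [-97,-117,-110,0,1],
    [-124,-149,-120,0,1],
    [-150,-180,-122,-0.05,1],
    [-176,-211,-122,-0.1,1],
    [-202,-243,-122,-0.15,1],
    [-228,-274,-122,-0.2,1],
    [-254,-305,-122,-0.25,1],
    [-280,-336,-122,-0.285,1],
    [-306,-367,-122,-0.285,1]
  ]
}}

```text
t: 1.2
ee_pos: [0.3666, 0.1992, 0.3004]
eef_rot: [-0.001, 1.0, 0.0, 0.0]
ft_force: [0.8, 1.0, 0.3]
opening: 0.0943
```

```bash
python3 - <<'E'
from h import *
plan([.54,-.20,.30],np.pi/2)
E
```

```text
t 1.2 tcp [0.3666 0.1992 0.3004] jawyaw 1.5726 shift [-172.7 -399.5    0.5] yaw 0.001848211582640813 q6 -1.35 F [0.8 1.  0.3] open 0.0943
```

Request:
{"op": "servo_tool", "data": {
  "increments": [
    [-16,-36,0,0,1],
    [-32,-73,0,0,1],
    [-48,-110,0,0,1],
    [-64,-148,0,0,1],
    [-80,-185,0,0,1],
    [-96,-222,0,0,1],
    [-112,-259,0,0,1],
    [-128,-296,0,0,1],
    [-144,-333,0,0,1],
    [-160,-370,0,0,1],
    [-172,-400,0,0,1],
    [-172,-400,0,0,1]
  ]
}}

```text
t: 2.2
ee_pos: [0.5391, -0.2037, 0.2988]
eef_rot: [0.002, 1.0, -0.0, -0.001]
ft_force: [0.5, -0.3, -0.2]
opening: 0.094
```

```bash
python3 - <<'E'
from h import *
plan([.54,-.20,.30],np.pi/2)
shot('wrist','w1')
im=load('w1')['im']; cv2.imwrite('pics/w1b.png',cv2.resize(im,(800,600),interpolation=cv2.INTER_CUBIC))
E
```

```text
t 2.2 tcp [ 0.5391 -0.2037  0.2988] jawyaw 1.5662 shift [-0.9  3.7 -1.2] yaw -0.00462011777419713 q6 -2.12 F [ 0.5 -0.3 -0.2] open 0.094
```

View pics/w1b.png

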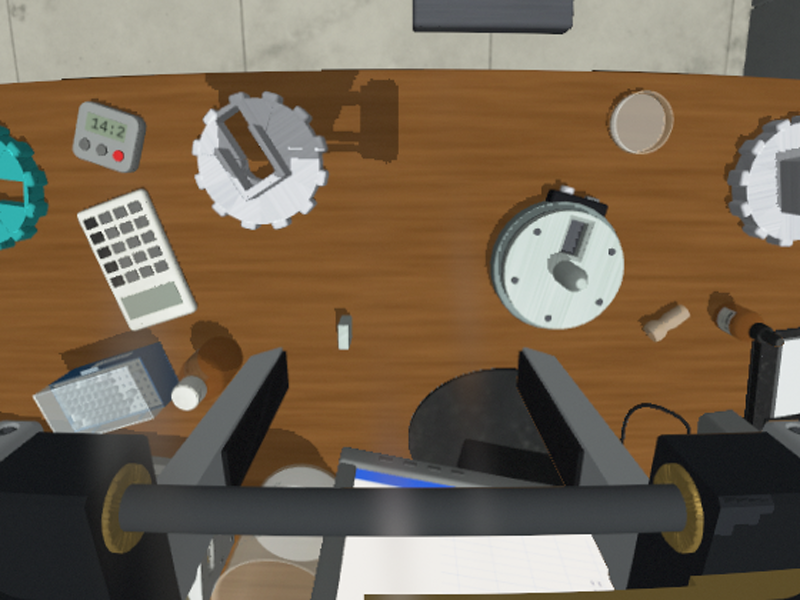

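```bash
cat >> h.py <<'E'
def ortho(s,c,z,half,n=380):
    """image: right=-y world, down=+x ; plane z"""
    a=(np.arange(n)+.5)/n*2*half-half
    Y,X=np.meshgrid(-a,a); W=np.stack([c[0]+X,c[1]+Y,np.full_like(X,z)],-1).reshape(-1,3)
    Rw=s['R'].T; uv,_=cv2.projectPoints(W,cv2.Rodrigues(Rw)[0],-Rw@s['e'],s['K'],s['D'])
    uv=uv.reshape(n,n,2).astype(np.float32); return cv2.remap(s['im'],uv[...,0],uv[...,1],cv2.INTER_CUBIC)
E
python3 - <<'E'
from h import *
s=load('w1'); f=.7
k=onz(s,[[344*f,325*f]],.034)[0]; u=onz(s,[[563*f,264*f]],.044)[0]; w=onz(s,[[258*f,160*f]],.054)[0]
print(k,u,w)
P=cloud(s); 
for n,c,r in(('k',k,.025),('u',u,.08),('w',w,.075)):
    Q=P[(np.hypot(P[...,0]-c[0],P[...,1]-c[1])<r)&(s['d']>0)]; h,e=np.histogram(Q[:,2],np.arange(-.01,.1,.004)); print(n,dict(zip(e.round(3),h)))
    for lo,hi in ((.028,.04),(.04,.05),(.018,.03),(.05,.06)):
        q=Q[(Q[:,2]>lo)&(Q[:,2]<hi)]
        if len(q)>15:
            (cx,cy),rr=cv2.minEnclosingCircle(q[:,:2].astype(np.float32)); print(lo,len(q),q.mean(0).round(4),'circ',round(cx,4),round(cy,4),round(rr,4),'rect',cv2.minAreaRect((q[:,:2]*1000).astype(np.float32)))
np.savez('pics/c.npz',k=k,u=u,w=w)
im=np.hstack([ortho(s,k,.034,.03,260),ortho(s,u,.044,.065,260),ortho(s,w,.054,.07,260)])
cv2.imwrite('pics/o1.png',im)
E
```

```text
[ 0.62290038 -0.2630571   0.034     ] [ 0.55696331 -0.04324545  0.044     ] [ 0.45628628 -0.33329779  0.054     ]
k {np.float64(-0.01): np.int64(0), np.float64(-0.006): np.int64(7), np.float64(-0.002): np.int64(588), np.float64(0.002): np.int64(21), np.float64(0.006): np.int64(7), np.float64(0.01): np.int64(8), np.float64(0.014): np.int64(12), np.float64(0.018): np.int64(14), np.float64(0.022): np.int64(5), np.float64(0.026): np.int64(11), np.float64(0.03): np.int64(92), np.float64(0.034): np.int64(41), np.float64(0.038): np.int64(0), np.float64(0.042): np.int64(0), np.float64(0.046): np.int64(0), np.float64(0.05): np.int64(0), np.float64(0.054): np.int64(0), np.float64(0.058): np.int64(0), np.float64(0.062): np.int64(0), np.float64(0.066): np.int64(0), np.float64(0.07): np.int64(0), np.float64(0.074): np.int64(0), np.float64(0.078): np.int64(0), np.float64(0.082): np.int64(0), np.float64(0.086): np.int64(0), np.float64(0.09): np.int64(0), np.float64(0.094): np.int64(0)}
0.028 139 [ 0.6342 -0.2644  0.0332] circ 0.6347 -0.2644 0.0133 rect ((635.0670166015625, -264.99383544921875), (12
[... 2653 characters left out ...]
t64(0.094): np.int64(0)}
0.028 185 [ 0.4587 -0.3407  0.0342] circ 0.4574 -0.3415 0.0344 rect ((457.33709716796875, -341.1866455078125), (54.34710693359375, 43.7614631652832), 31.187427520751953)
0.04 172 [ 0.459  -0.3412  0.045 ] circ 0.458 -0.342 0.0343 rect ((457.6463928222656, -341.1653747558594), (53.56183624267578, 44.61570739746094), 29.811756134033203)
0.018 4782 [ 0.4585 -0.3387  0.0235] circ 0.458 -0.3425 0.0674 rect ((458.8285217285156, -342.1546630859375), (130.84475708007812, 129.98255920410156), 1.327886939048767)
0.05 574 [ 0.4636 -0.3388  0.0533] circ 0.4574 -0.3421 0.0349 rect ((457.9874267578125, -342.7378845214844), (54.24287414550781, 47.17926025390625), 30.42926788330078)
```

View pics/o1.png

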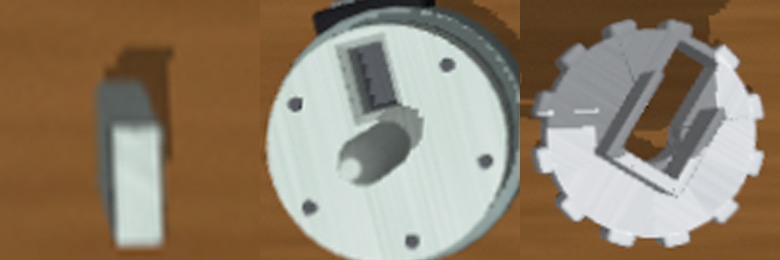

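```bash
sed -i 's/np.meshgrid(-a,a)/np.meshgrid(a,a)/; s/right=-y/right=+y/' h.py
python3 - <<'E'
from h import *
P=np.vstack([cloud(load(f))[load(f)['d']>0] for f in('top0','scene0','w1')])
Q=P[(P[:,2]>.04)&(P[:,2]<.3)&(P[:,0]>.56)&(P[:,0]<.80)&(P[:,1]<-.15)&(P[:,1]>-.45)]
for x in np.arange(.56,.8,.02):
    print(x.round(2),' '.join('%4d'%(1e3*q[:,2].max()) if len(q:=Q[(abs(Q[:,0]-x-.01)<.01)&(abs(Q[:,1]-y-.01)<.01)])>2 else '   .' for y in np.arange(-.45,-.15,.02)))
plan([.635,-.2647,.12],1.532); plan([.635,-.2647,.017],1.532)
E
```

```text
0.56    .    .    .    .    .    .    .    .    .    .    .    .    .    .    .    .
0.58    .    .    .    .    .    .    .    .    .    .    .    .    .    .    .    .
0.6    .    .    .    .    .    .    .    .    .    .    .    .    .    .    .    .
0.62    .    .    .    .    .    .    .    .    .    .    .    .    .    .    .    .
0.64   61  105  108   65    .    .    .    .    .    .    .    .    .    .    .    .
0.66   71  109  110   72    .    .    .    .    .    .    .    .    .    .    .    .
0.68    .  105  106   65    .    .    .    .    .    .    .    .    .    .    .    .
0.7    .    .    .    .    .    .    .    .    .  299  298  261  157  153    .    .
0.72    .    .    .    .    .    .    .    .    .  299  299  299  299  299  299    .
0.74    .    .    .    .    .    .    .    .    .  297    .    .    .  297  299    .
0.76    .    .    .    .    .    .    .    .    .    .    .    .    .    .    .    .
0.78    .    .    .    .    .    .    .    .    .    .    .    .    .    .    .    .
t 2.25 tcp [ 0.5385 -0.2012  0.2991] jawyaw 1.5676 shift [-97.  -63.4 178.9] yaw 0.035577597484948154 q6 -2.12 F [-0.6 -0.4  0.8] open 0.0939
t 2.25 tcp [ 0.5385 -0.2012  0.2991] jawyaw 1.5676 shift [-97.2 -63.5 281.9] yaw 0.035577597484948154 q6 -2.12 F [-0.6 -0.4  0.8] open 0.0939
```

Request:
{"op": "servo_tool", "data": {
  "increments": [
    [-20,-13,30,0.035,1],
    [-40,-26,60,0.035,0.4],
    [-60,-39,90,0.035,0.2],
    [-80,-52,120,0.035,0.1],
    [-97,-63,150,0.035,0],
    [-97,-63,179,0.035,0],
    [-97,-63,200,0.035,0],
    [-97,-63,200,0.035,0]
  ]
}}

```text
t: 2.92
ee_pos: [0.6322, -0.2586, 0.0942]
eef_rot: [0.017, 1.0, 0.003, -0.005]
ft_force: [-0.7, -0.4, -0.8]
opening: 0.0509
```

```bash
python3 - <<'E'
from h import *
shot('wrist','w2')
plan([.635,-.2647,.017],1.532)
im=load('w2')['im']; cv2.imwrite('pics/w2b.png',im)
E
```

```text
t 2.97 tcp [ 0.6337 -0.2596  0.0975] jawyaw 1.537 shift [-1.9 -5.3 80.5] yaw 0.005027940211575821 q6 -2.09 F [-0.6 -0.6 -0.5] open 0.0484
```

View pics/w2b.png

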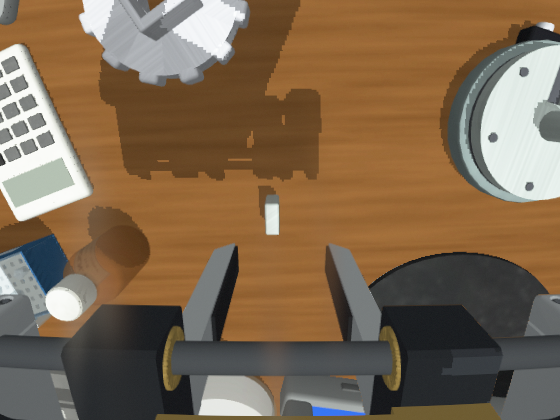

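```bash
cat >> h.py <<'E'
def keyrect(f,c=(.635,-.2647),lo=.027,hi=.042):
    s=load(f); P=cloud(s); Q=P[(abs(P[...,0]-c[0])<.03)&(abs(P[...,1]-c[1])<.03)&(P[...,2]>lo)&(P[...,2]<hi)]
    print(len(Q),Q.mean(0).round(4),cv2.minAreaRect((Q[:,:2]*1e3).astype(np.float32)))
E
python3 - <<'E'
from h import *
keyrect('w2'); keyrect('w1')
plan([.635,-.2647,.017],1.532)
E
```

```text
468 [ 0.6355 -0.2652  0.0334] ((636.1806030273438, -265.11767578125), (11.909039497375488, 27.332548141479492), 87.91609954833984)
155 [ 0.635  -0.2645  0.033 ] ((636.2367553710938, -264.94464111328125), (12.240158081054688, 27.68396759033203), 89.18603515625)
t 2.97 tcp [ 0.6337 -0.2596  0.0975] jawyaw 1.537 shift [-1.9 -5.3 80.5] yaw 0.005027940211575821 q6 -2.09 F [-0.6 -0.6 -0.5] open 0.0484
```

Request:
{"op": "servo_tool", "data": {
  "increments": [
    [-2,-3,10,0,0],
    [-2,-3,30,0,0],
    [-2,-3,50,0,0],
    [-2,-3,50,0,0],
    [-2,-3,50,0,0]
  ]
}}

```text
t: 3.38
ee_pos: [0.6377, -0.2649, 0.0512]
eef_rot: [0.017, 1.0, -0.0, 0.0]
ft_force: [-0.7, 0.4, 0.3]
opening: 0.047
```

```bash
python3 - <<'E'
from h import *
plan([.636,-.265,.017],1.534)
E
```

```text
t 3.38 tcp [ 0.6377 -0.2649  0.0512] jawyaw 1.5362 shift [ 1.7 -0.2 34.2] yaw 0.0022243508063533035 q6 -2.09 F [-0.7  0.4  0.3] open 0.047
```

Request:
{"op": "servo_tool", "data": {
  "increments": [
    [1,0,15,0,0],
    [1,0,32,0,0],
    [1,0,34,0,0],
    [1,0,34,0,0],
    [1,0,34,0,-1],
    [1,0,34,0,-1],
    [1,0,34,0,-1],
    [1,0,34,0,-1],
    [1,0,34,0,-1],
    [1,0,34,0,-1]
  ],
  "force": 25
}}

```text
t: 4.22
ee_pos: [0.6366, -0.265, 0.0167]
eef_rot: [0.017, 1.0, -0.0, 0.0]
ft_force: [-0.1, -0.1, 0.3]
opening: 0.0105
```

```bash
python3 - <<'E'
from h import *
plan([.636,-.265,.017],1.534)
E
```

```text
t 4.22 tcp [ 0.6366 -0.265   0.0167] jawyaw 1.536 shift [ 0.6  0.  -0.3] yaw 0.0019782771816627687 q6 -2.09 F [-0.1 -0.1  0.3] open 0.0105
```

Request:
{"op": "servo_tool", "data": {
  "increments": [
    [0,0,-20,0,-1],
    [0,0,-60,0,-1],
    [0,0,-100,0,-1],
    [0,0,-133,0,-1],
    [0,0,-133,0,-1]
  ]
}}

```text
t: 4.63
ee_pos: [0.6408, -0.2675, 0.1593]
eef_rot: [0.017, 1.0, -0.004, 0.006]
ft_force: [0.1, 0.4, 1.0]
opening: 0.0006
```

```bash
python3 - <<'E'
from h import *
plan([.531,-.034,.15],1.335)
E
```

```text
t 4.63 tcp [ 0.6408 -0.2675  0.1593] jawyaw 1.5362 shift [117.9 229.6   6.1] yaw 0.2011660925345351 q6 -2.09 F [0.1 0.4 1. ] open 0.0006
```

```bash
python3 - <<'E'
from h import *
shot('wrist','w3')
keyrect('w3')
im=load('w3')['im']; cv2.imwrite('pics/w3b.png',im)
plan([.531,-.034,.15],1.335)
E
```

```text
329 [ 0.636  -0.2649  0.0335] ((636.6000366210938, -264.9029541015625), (11.281871795654297, 28.356477737426758), 87.98967742919922)
t 4.68 tcp [ 0.6392 -0.2666  0.1553] jawyaw 1.5361 shift [116.3 228.8   3.1] yaw 0.20108256505176558 q6 -2.09 F [ 0.2  0.4 -0.2] open 0.0006
```

View pics/w3b.png

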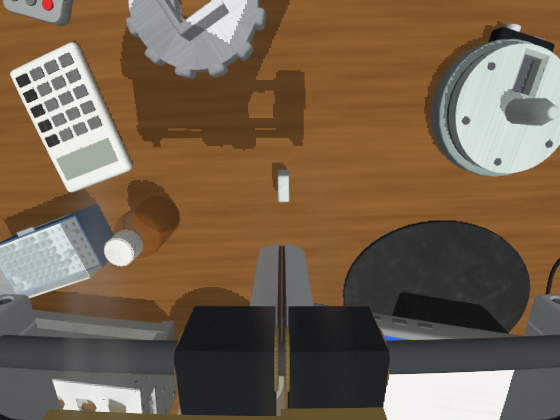

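Request:
{"op": "servo_tool", "data": {
  "increments": [
    [2,-1,20,0,-0.3],
    [2,-1,60,0,-0.3],
    [2,-1,85,0,-0.3],
    [2,-1,85,0,-0.3],
    [2,-1,85,0,-0.3],
    [2,-1,85,0,-0.3]
  ]
}}

```text
t: 5.18
ee_pos: [0.635, -0.2662, 0.0653]
eef_rot: [0.017, 1.0, -0.0, 0.001]
ft_force: [0.3, -0.2, 0.8]
opening: 0.0323
```

```bash
python3 - <<'E'
from h import *
plan([.636,-.265,.016],1.534)
E
```

```text
t 5.18 tcp [ 0.635  -0.2662  0.0653] jawyaw 1.536 shift [-0.9  1.3 49.3] yaw 0.0020187153737230012 q6 -2.1 F [ 0.3 -0.2  0.8] open 0.0323
```

Request:
{"op": "servo_tool", "data": {
  "increments": [
    [-1,1,15,0,-0.3],
    [-1,1,35,0,-0.3],
    [-1,1,49,0,-0.3],
    [-1,1,49,0,-0.3],
    [-1,1,49,0,-1],
    [-1,1,49,0,-1],
    [-1,1,49,0,-1],
    [-1,1,49,0,-1],
    [-1,1,49,0,-1],
    [-1,1,49,0,-1],
    [-1,1,49,0,-1],
    [-1,1,49,0,-1]
  ],
  "force": 30
}}

```text
t: 6.18
ee_pos: [0.6355, -0.265, 0.0155]
eef_rot: [0.017, 1.0, -0.0, 0.0]
ft_force: [0.0, -0.6, -0.7]
opening: 0.0003
```

```bash
python3 - <<'E'
from h import *
shot('wrist','w4')
keyrect('w4',lo=.005)
im=load('w4')['im']; cv2.imwrite('pics/w4b.png',im)
plan([.531,-.034,.15],1.335)
E
```

```text
518 [ 0.6248 -0.2651  0.0268] ((627.073486328125, -265.1984558105469), (9.961468696594238, 12.265165328979492), 0.8149407505989075)
t 6.23 tcp [ 0.6354 -0.2649  0.0154] jawyaw 1.536 shift [ 112.4  227.1 -134.6] yaw 0.2009620528099907 q6 -2.1 F [-0.9  0.3  0. ] open -0.0
```

View pics/w4b.png

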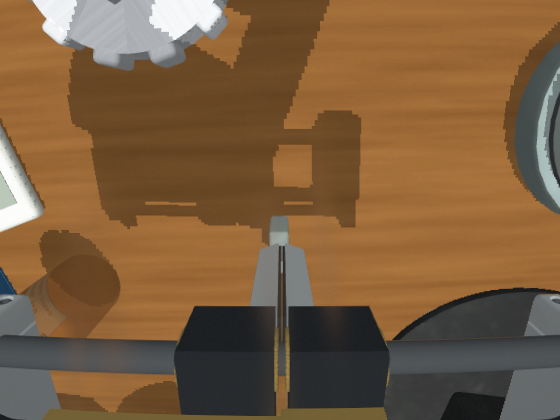

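```bash
python3 - <<'E'
from h import *
s=load('w4');P=cloud(s)
for v in range(210,310,6): print(v,[tuple((P[v,u]*1e3).round(0).astype(int)) if s['d'][v,u] else 0 for u in(255,265,273,279,283,290,300)])
c=s['im'][205:315,215:345]; cv2.imwrite('pics/w4c.png',cv2.resize(c,None,fx=5,fy=5,interpolation=cv2.INTER_CUBIC))
E
```

```text
210 [(np.int64(619), np.int64(-281), np.int64(0)), (np.int64(619), np.int64(-274), np.int64(0)), (np.int64(619), np.int64(-269), np.int64(0)), (np.int64(619), np.int64(-265), np.int64(0)), (np.int64(619), np.int64(-262), np.int64(0)), (np.int64(620), np.int64(-257), np.int64(-1)), (np.int64(620), np.int64(-250), np.int64(0))]
216 [(np.int64(623), np.int64(-282), np.int64(-1)), (np.int64(623), np.int64(-275), np.int64(1)), (np.int64(623), np.int64(-269), np.int64(-1)), (np.int64(623), np.int64(-265), np.int64(2)), (np.int64(622), np.int64(-262), np.int64(3)), (np.int64(624), np.int64(-257), np.int64(-1)), (np.int64(624), np.int64(-251), np.int64(0))]
222 [(np.int64(627), np.int64(-282), np.int64(0)), (np.int64(628), np.int64(-275), np.int64(-1)), (np.int64(622), np.int64(-269), np.int64(15)), (np.int64(623), np.int64(-265), np.int64(15)), (np.int64(623), np.int64(-262), np.int64(14)), (np.int64(628), np.int64(-258), np.int64(0)), (np.int64(629), np.int64(-251), np.int64(-2))]
228 [(np.int64(631), np.int64(-282), np.int64(1)), (np.int64(632), np.int64(-275), np.int64(-1)), (np.int64(62
[... 3778 characters left out ...]
6), np.int64(99))]
300 [(np.int64(626), np.int64(-274), np.int64(103)), (np.int64(626), np.int64(-270), np.int64(104)), (np.int64(626), np.int64(-267), np.int64(103)), (np.int64(628), np.int64(-265), np.int64(101)), (np.int64(628), np.int64(-263), np.int64(101)), (np.int64(627), np.int64(-260), np.int64(103)), (np.int64(626), np.int64(-256), np.int64(103))]
306 [(np.int64(602), np.int64(-270), np.int64(145)), (np.int64(602), np.int64(-267), np.int64(145)), (np.int64(602), np.int64(-265), np.int64(145)), (np.int64(627), np.int64(-265), np.int64(106)), (np.int64(627), np.int64(-263), np.int64(106)), (np.int64(603), np.int64(-261), np.int64(145)), (np.int64(602), np.int64(-258), np.int64(145))]
```

View pics/w4c.png

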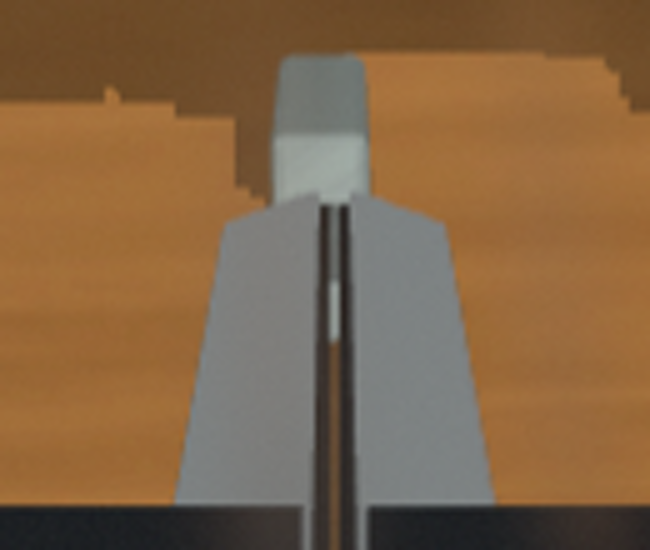

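```bash
python3 - <<'E'
from h import *
s=load('w4')
r=ray(s,[[277,243.6],[287,243.6],[262,250]])
for x in(.626,.6275): print(x,[(s['e']+q*(x-s['e'][0])/q[0]).round(4) for q in r])
s3=load('w3'); r=ray(s3,[[275,245],[288,245]])
for x in(.629,.6305): print(x,[(s3['e']+q*(x-s3['e'][0])/q[0]).round(4) for q in r])
plan([.6365,-.265,-.009],1.534)
E
```

```text
0.626 [array([ 0.626 , -0.266 ,  0.0436]), array([ 0.626 , -0.2603,  0.0441]), array([ 0.626 , -0.2741,  0.0521])]
0.6275 [array([ 0.6275, -0.2661,  0.04  ]), array([ 0.6275, -0.2603,  0.0405]), array([ 0.6275, -0.2744,  0.0486])]
0.629 [array([ 0.629 , -0.2693,  0.1939]), array([ 0.629 , -0.2621,  0.1945])]
0.6305 [array([ 0.6305, -0.2694,  0.1904]), array([ 0.6305, -0.2621,  0.191 ])]
t 6.23 tcp [ 0.6354 -0.2649  0.0154] jawyaw 1.536 shift [-1.1 -0.  24.4] yaw 0.001962052809990622 q6 -2.1 F [-0.9  0.3  0. ] open -0.0
```

Request:
{"op": "servo_tool", "data": {
  "increments": [
    [0,0,-15,0,-0.3],
    [0,0,-15,0,-0.3],
    [0,0,-15,0,-0.3],
    [0,0,-15,0,-0.3],
    [0,0,-15,0,-0.3],
    [0,0,-15,0,-0.3]
  ]
}}

```text
t: 6.73
ee_pos: [0.6352, -0.2648, 0.03]
eef_rot: [0.017, 1.0, 0.0, -0.0]
ft_force: [0.1, 0.0, 0.1]
opening: 0.0325
```

Request:
{"op": "servo_tool", "data": {
  "increments": [
    [-1,0,15,0,-0.3],
    [-1,0,27,0,-0.3],
    [-1,0,30,0,-0.3],
    [-1,0,32,0,-0.3],
    [-1,0,32,0,-0.3]
  ]
}}

```text
t: 7.15
ee_pos: [0.6357, -0.2645, -0.0031]
eef_rot: [0.017, 1.0, 0.001, -0.001]
ft_force: [0.2, 0.6, -0.6]
opening: 0.0332
```

```bash
python3 - <<'E'
from h import *
shot('wrist','w5'); plan([.6365,-.265,-.009],1.534)
s=load('w5');P=cloud(s)
for u in(225,230,235,240,245,320,325,330): 
    print(u,[(v,*(P[v,u]*1e3).round(0).astype(int).tolist()) for v in range(226,262,4)])
E
```

```text
t 7.2 tcp [ 0.6362 -0.2648 -0.0022] jawyaw 1.536 shift [-0.3 -0.2  6.8] yaw 0.0020350153575836583 q6 -2.09 F [0.1 0.2 0.4] open 0.0329
225 [(226, 623, -299, -1), (230, 625, -299, 1), (234, 628, -299, 0), (238, 632, -300, -1), (242, 634, -300, 0), (246, 637, -300, 0), (250, 640, -301, -1), (254, 643, -301, 0), (258, 646, -301, -1)]
230 [(226, 623, -296, 1), (230, 626, -296, 1), (234, 629, -296, 0), (238, 631, -296, 1), (242, 634, -297, -1), (246, 637, -297, -1), (250, 625, -291, 35), (254, 625, -290, 40), (258, 626, -290, 44)]
235 [(226, 623, -293, 0), (230, 626, -293, 0), (234, 629, -293, 0), (238, 631, -293, 0), (242, 634, -294, 0), (246, 638, -294, -1), (250, 626, -289, 33), (254, 626, -288, 39), (258, 626, -287, 44)]
240 [(226, 623, -289, 1), (230, 626, -290, 0), (234, 629, -290, 0), (238, 632, -290, -1), (242, 634, -290, 0), (246, 637, -290, 0), (250, 626, -286, 32), (254, 626, -285, 39), (258, 625, -284, 45)]
245 [(226, 623, -286, 0), (230, 627, -287, -1), (234, 629, -287, -1), (238, 631, -287, 1), (242, 634, -287, 0), (246, 626, -284, 27), (250, 626, -283, 33), (254, 626, -282, 39), (258, 626, -282, 44)]
320 [(226, 625, -238, 0), (230, 628, -238, 0), (234, 631, -238, 0), (238, 634, -238, 0), (242, 636, -238, 0), (246, 627, -241, 28), (250, 627, -242, 34), (254, 627, -243, 39), (258, 627, -243, 46)]
325 [(226, 626, -235, -1), (230, 628, -235, 0), (234, 631, -235, 1), (238, 634, -235, 0), (242, 636, -235, 1), (246, 639, -235, 0), (250, 628, -239, 33), (254, 627, -240, 41), (258, 627, -241, 45)]
330 [(226, 626, -232, -1), (230, 628, -232, 0), (234, 631, -232, 0), (238, 634, -232, -1), (242, 636, -232, 1), (246, 639, -232, 0), (250, 628, -236, 32), (254, 627, -237, 40), (258, 627, -238, 44)]
```

Request:
{"op": "servo_tool", "data": {
  "increments": [
    [0,0,4,0,-0.3],
    [0,0,8,0,-0.3],
    [0,0,8,0,-0.3],
    [0,0,8,0,-1],
    [0,0,8,0,-1],
    [0,0,8,0,-1],
    [0,0,8,0,-1],
    [0,0,8,0,-1],
    [0,0,8,0,-1],
    [0,0,8,0,-1]
  ],
  "force": 30
}}

```text
t: 8.03
ee_pos: [0.6366, -0.2651, -0.0093]
eef_rot: [0.017, 1.0, -0.0, 0.0]
ft_force: [0.2, -0.3, 0.7]
opening: 0.0116
```

Request:
{"op": "servo_tool", "data": {
  "increments": [
    [0,0,-20,0,-1],
    [0,0,-50,0,-1],
    [0,0,-85,0,-1],
    [0,0,-115,0,-1],
    [0,0,-135,0,-1],
    [0,0,-135,0,-1]
  ]
}}

```text
t: 8.53
ee_pos: [0.6394, -0.2667, 0.1316]
eef_rot: [0.017, 1.0, -0.003, 0.004]
ft_force: [-0.1, 0.7, 0.5]
opening: 0.0114
```

```bash
python3 - <<'E'
from h import *
plan([.531,-.034,.126],1.335)
E
```

```text
t 8.53 tcp [ 0.6394 -0.2667  0.1316] jawyaw 1.5361 shift [116.5 228.8   3.4] yaw 0.20108080878129497 q6 -2.09 F [-0.1  0.7  0.5] open 0.0114
```

Request:
{"op": "servo_tool", "data": {
  "increments": [
    [10,20,0,0,-1],
    [24,48,0,0.03,-1],
    [38,76,0,0.06,-1],
    [53,106,0,0.1,-1],
    [68,136,0,0.14,-1],
    [83,166,0,0.18,-1],
    [98,196,0,0.2,-1],
    [108,216,0,0.2,-1],
    [113,227,0,0.2,-1],
    [113,227,0,0.2,-1],
    [113,227,0,0.2,-1]
  ]
}}

```text
t: 9.45
ee_pos: [0.5313, -0.0343, 0.1246]
eef_rot: [0.117, 0.993, -0.0, -0.0]
ft_force: [-0.5, -0.7, -0.6]
opening: 0.0121
```

```bash
python3 - <<'E'
from h import *
shot('wrist','w6'); 
plan([.531,-.034,.126],1.335)
s=load('w6'); P=cloud(s); im=s['im']
Q=P[(abs(P[...,2]-.044)<.003)&(np.hypot(P[...,0]-.564,P[...,1]+.042)<.07)]
(cx,cy),r=cv2.minEnclosingCircle(Q[:,:2].astype(np.float32)); print('seat',cx,cy,r)
o=ortho(s,(.5642,-.0417),.044,.065,520)
c=cv2.resize(im[130:330,180:400],None,fx=1.2,fy=2.6) if 0 else im[100:360,150:410]
cv2.imwrite('pics/w6b.png',np.hstack([o[:520],cv2.resize(c,(280,280)) if 0 else np.pad(c,((0,260),(0,0),(0,0)))]))
E
```

```text
t 9.5 tcp [ 0.5317 -0.0349  0.1249] jawyaw 1.3357 shift [ 0.9  0.7 -1.1] yaw 0.0006924420833009926 q6 -1.61 F [ 0.2 -0.2 -0.2] open 0.0116
seat 0.5646317005157471 -0.042026422917842865 0.06040743738412857
```

View pics/w6b.png

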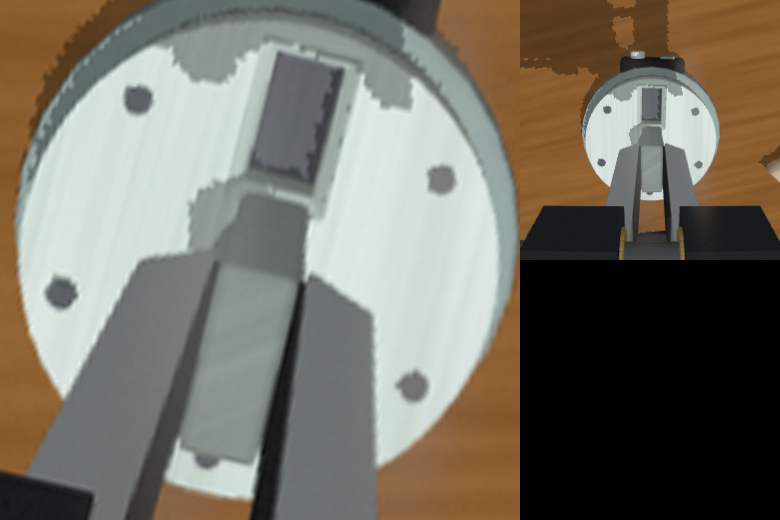

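Request:
{"op": "servo_tool", "data": {
  "increments": [
    [1,1,20,0,-1],
    [1,1,50,0,-1],
    [1,1,70,0,-1],
    [1,1,80,0,-1],
    [1,1,80,0,-1],
    [1,1,80,0,-1]
  ]
}}

```text
t: 10.0
ee_pos: [0.5312, -0.0338, 0.0455]
eef_rot: [0.118, 0.993, -0.0, -0.0]
ft_force: [-0.9, 0.4, -0.6]
opening: 0.0118
```

```bash
python3 - <<'E'
from h import *
plan([.5313,-.0335,.0205],1.335)
E
```

```text
t 10.0 tcp [ 0.5312 -0.0338  0.0455] jawyaw 1.3349 shift [-0.1  0.3 25. ] yaw -5.672048719196354e-05 q6 -1.61 F [-0.9  0.4 -0.6] open 0.0118
```

Request:
{"op": "servo_tool", "data": {
  "increments": [
    [0,0,4,0,-1],
    [0,0,8,0,-1],
    [0,0,12,0,-1],
    [0,0,14,0,-1],
    [0,0,16,0,-1],
    [0,0,18,0,-1],
    [0,0,20,0,-1],
    [0,0,20,0,-1]
  ]
}}

```text
t: 10.67
ee_pos: [0.5304, -0.0328, 0.025]
eef_rot: [0.117, 0.993, 0.0, -0.0]
ft_force: [-0.5, 0.4, -1.7]
opening: 0.0118
```

Request:
{"op": "servo_tool", "data": {
  "increments": [
    [0,0,2,0,-1],
    [0,0,3,0,-1],
    [0,0,4,0,-1],
    [0,0,5,0,-1],
    [0,0,5,0,-1]
  ]
}}

```text
t: 11.08
ee_pos: [0.5308, -0.033, 0.0206]
eef_rot: [0.117, 0.993, -0.0, -0.0]
ft_force: [0.1, 0.2, 1.1]
opening: 0.0118
```

Request:
{"op": "servo_tool", "data": {
  "increments": [
    [0,0,0,0,-0.4],
    [0,0,0,0,-0.4],
    [0,0,0,0,-0.4],
    [0,0,0,0,-0.4],
    [0,0,-15,0,-0.4],
    [0,0,-45,0,-0.4],
    [0,0,-80,0,0.4],
    [0,0,-115,0,1],
    [20,0,-150,0,1],
    [40,-20,-180,0,1],
    [40,-20,-180,0,1],
    [40,-20,-180,0,1]
  ]
}}

```text
t: 12.08
ee_pos: [0.488, -0.0437, 0.2028]
eef_rot: [0.118, 0.993, -0.001, 0.003]
ft_force: [0.1, 0.1, -0.1]
opening: 0.0645
```

```bash
python3 - <<'E'
from h import *
plan([.458,-.342,.2])
shot('wrist','w7'); s=load('w7'); P=cloud(s)
Q=P[(abs(P[...,2]-.044)<.003)&(np.hypot(P[...,0]-.564,P[...,1]+.042)<.07)]
print('seat',cv2.minEnclosingCircle(Q[:,:2].astype(np.float32)))
keyrect('w7',(.531,-.0335),.056,.075)
o=ortho(s,(.5642,-.0417),.044,.065,400); cv2.imwrite('pics/w7b.png',np.hstack([o,ortho(s,(.531,-.0335),.064,.025,400)]))
s=load('w1'); P=cloud(s)
E
```

```text
t 12.08 tcp [ 0.488  -0.0437  0.2028] jawyaw 1.335 shift [ -40.5 -297.     3.1] yaw None q6 -1.66 F [ 0.1  0.1 -0.1] open 0.0645
seat ((0.5647065043449402, -0.04172589257359505), 0.06031298637390137)
406 [ 0.5375 -0.0345  0.0641] ((538.6044921875, -37.74395751953125), (21.369937896728516, 46.3917236328125), 79.98384094238281)
```

View pics/w7b.png

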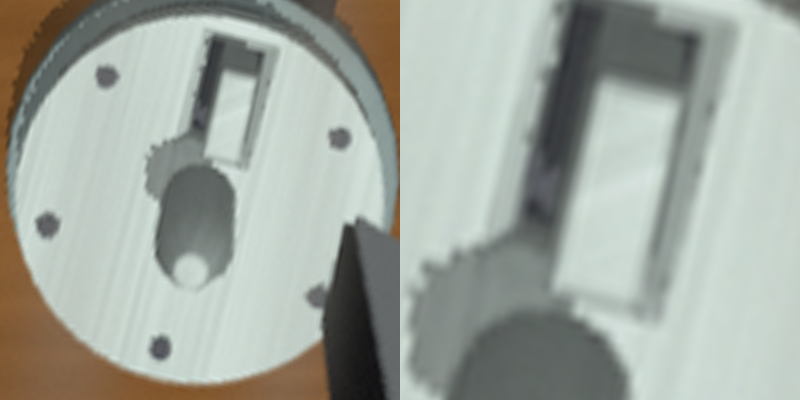

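Request:
{"op": "servo_tool", "data": {
  "increments": [
    [0,-15,0,0.11,1],
    [-2,-40,0,0.23,1],
    [-5,-65,0,0.35,1],
    [-8,-90,0,0.47,1],
    [-12,-115,0,0.59,1],
    [-16,-140,0,0.71,1],
    [-20,-165,0,0.83,1],
    [-24,-190,0,0.95,1],
    [-28,-215,0,1.07,1],
    [-32,-240,0,1.19,1],
    [-36,-265,0,1.31,1],
    [-40,-280,0,1.43,1]
  ]
}}

```text
t: 13.13
ee_pos: [0.4599, -0.326, 0.1973]
eef_rot: [0.742, 0.67, -0.0, -0.002]
ft_force: [-0.4, -0.3, 1.0]
opening: 0.094
```

```bash
python3 - <<'E'
from h import *
plan([.458,-.342,.16],-1.04)
s=load('w1'); P=cloud(s)
Q=P[(P[...,2]>.048)&(P[...,2]<.06)&(np.hypot(P[...,0]-.458,P[...,1]+.342)<.045)]
print('boss',cv2.minAreaRect((Q[:,:2]*1e3).astype(np.float32)))
for f in('w1','w7'):
    s=load(f);P=cloud(s);Q=P[(abs(P[...,2]-.044)<.002)&(np.hypot(P[...,0]-.564,P[...,1]+.042)<.07)]
s=load('w7');P=cloud(s); Q=P[(abs(P[...,2]-.064)<.004)&(abs(P[...,0]-.530)<.022)&(abs(P[...,1]+.031)<.018)&(np.hypot(P[...,0]-.5645,P[...,1]+.0418)>.0155)]
print('key',Q.mean(0),cv2.minAreaRect((Q[:,:2]*1e3).astype(np.float32)))
E
```

```text
t 13.13 tcp [ 0.4599 -0.326   0.1973] jawyaw -0.1012 shift [-16.2  -0.2  37.2] yaw 0.938758617531762 q6 -0.72 F [-0.4 -0.3  1. ] open 0.094
boss ((457.9874267578125, -342.7378845214844), (54.24287414550781, 47.17926025390625), 30.42926788330078)
key [ 0.52985241 -0.03172237  0.06355153] ((530.135498046875, -31.798091888427734), (11.003534317016602, 27.951297760009766), 77.5212631225586)
```

Request:
{"op": "servo_tool", "data": {
  "increments": [
    [-8,0,0,0.11,1],
    [-16,0,0,0.23,1],
    [-16,0,5,0.35,1],
    [-16,0,15,0.47,1],
    [-16,0,25,0.59,1],
    [-16,0,35,0.71,1],
    [-16,0,37,0.83,1],
    [-16,0,37,0.94,1],
    [-16,0,37,0.94,1],
    [-16,0,37,0.94,1]
  ]
}}

```text
t: 13.97
ee_pos: [0.4591, -0.3399, 0.1613]
eef_rot: [0.964, 0.267, -0.001, -0.002]
ft_force: [0.1, -1.1, 0.1]
opening: 0.0942
```

```bash
python3 - <<'E'
from h import *
shot('wrist','w8'); plan([.458,-.342,.003],-1.04)
s=load('w8'); P=cloud(s)
m=(np.hypot(P[...,0]-.458,P[...,1]+.342)<.075)
for lo,hi in((.048,.058),(.019,.027)):
    Q=P[(P[...,2]>lo)&(P[...,2]<hi)&m]; print(len(Q),cv2.minAreaRect((Q[:,:2]*1e3).astype(np.float32)),cv2.minEnclosingCircle(Q[:,:2].astype(np.float32)))
E
```

```text
t 14.02 tcp [ 0.4592 -0.3401  0.1618] jawyaw -1.0311 shift [ -1.9   1.4 158.8] yaw 0.008908853404269612 q6 0.2 F [ 0.4 -0.6 -0.6] open 0.0939
1048 ((458.51348876953125, -343.14349365234375), (53.794677734375, 46.01662063598633), 30.53180503845215) ((0.45823508501052856, -0.3433619737625122), 0.035002902150154114)
8226 ((458.67083740234375, -342.9517517089844), (131.6514129638672, 131.78794860839844), 29.03957748413086) ((0.45825138688087463, -0.3431565761566162), 0.06751544773578644)
```

Request:
{"op": "servo_tool", "data": {
  "increments": [
    [-2,2,20,0.008,1],
    [-2,2,60,0.008,1],
    [-2,2,95,0.008,1],
    [-2,2,115,0.008,1],
    [-2,2,125,0.008,1],
    [-2,2,125,0.008,1],
    [-2,2,125,0.008,1]
  ]
}}

```text
t: 14.6
ee_pos: [0.4591, -0.3437, 0.0388]
eef_rot: [0.965, 0.262, 0.0, 0.0]
ft_force: [0.4, -0.3, 0.4]
opening: 0.0941
```

```bash
python3 - <<'E'
from h import *
plan([.4585,-.343,.003],-1.0385)
E
```

```text
t 14.6 tcp [ 0.4591 -0.3437  0.0388] jawyaw -1.0411 shift [-0.1 -0.9 35.8] yaw -0.0026345166320684843 q6 0.2 F [ 0.4 -0.3  0.4] open 0.0941
```

Request:
{"op": "servo_tool", "data": {
  "increments": [
    [0,-1,12,0,1],
    [0,-1,24,0,1],
    [0,-1,30,0,1],
    [0,-1,33,0,1],
    [0,-1,35,0,1],
    [0,-1,35,0,0.3],
    [0,-1,35,0,-0.2],
    [0,-1,35,0,-0.2],
    [0,-1,35,0,-0.2],
    [0,-1,35,0,-0.2],
    [0,-1,35,0,-0.2],
    [0,-1,35,0,-0.2]
  ],
  "force": 40
}}

```text
t: 15.6
ee_pos: [0.4583, -0.3426, 0.0035]
eef_rot: [0.965, 0.261, 0.0, 0.0]
ft_force: [0.5, 0.3, 0.7]
opening: 0.0505
```

Request:
{"op": "servo_tool", "data": {
  "increments": [
    [0,0,0,0,-0.6],
    [0,0,0,0,-0.6],
    [0,0,0,0,-0.6]
  ]
}}

```text
t: 15.85
ee_pos: [0.4583, -0.3428, 0.0035]
eef_rot: [0.965, 0.261, 0.0, 0.0]
ft_force: [0.5, -1.0, -0.2]
opening: 0.0458
```

Request:
{"op": "servo_tool", "data": {
  "increments": [
    [0,0,-5,0,-1],
    [0,0,-15,0,-1],
    [0,0,-35,0,-1],
    [0,0,-60,0,-1],
    [0,0,-90,0,-1],
    [0,0,-120,0,-1],
    [0,0,-135,0,-1],
    [0,0,-135,0,-1],
    [0,0,-135,0,-1],
    [0,0,-135,0,-1]
  ]
}}

```text
t: 16.68
ee_pos: [0.4572, -0.3414, 0.1366]
eef_rot: [0.965, 0.261, -0.001, -0.001]
ft_force: [-0.9, 0.9, -3.4]
opening: 0.0456
```

```bash
python3 - <<'E'
from h import *
plan([.5645,-.0418,.1385],-1.815)
E
```

```text
t 16.68 tcp [ 0.4572 -0.3414  0.1366] jawyaw -1.042 shift [ 243.8 -204.5   -1.4] yaw 0.7730248331425174 q6 0.2 F [-0.9  0.9 -3.4] open 0.0456
```

Request:
{"op": "servo_tool", "data": {
  "increments": [
    [10,-8,0,0.02,-1],
    [30,-25,0,0.1,-1],
    [55,-46,0,0.18,-1],
    [80,-67,0,0.26,-1],
    [105,-88,0,0.35,-1],
    [130,-109,0,0.44,-1],
    [155,-130,0,0.53,-1],
    [180,-151,0,0.62,-1],
    [203,-171,0,0.7,-1],
    [222,-187,0,0.77,-1],
    [236,-198,0,0.772,-1],
    [243,-204,0,0.772,-1]
  ]
}}

```text
t: 17.68
ee_pos: [0.5639, -0.0412, 0.1358]
eef_rot: [0.993, -0.12, -0.002, -0.001]
ft_force: [0.1, -0.2, -3.6]
opening: 0.0458
```

Request:
{"op": "servo_tool", "data": {
  "increments": [
    [0,0,0,0,-1],
    [0,0,0,0,-1],
    [0,0,0,0,-1],
    [0,0,0,0,-1]
  ]
}}

```text
t: 18.02
ee_pos: [0.5646, -0.0449, 0.138]
eef_rot: [0.993, -0.122, -0.0, 0.0]
ft_force: [-0.3, -0.1, -4.6]
opening: 0.0454
```

```bash
python3 - <<'E'
from h import *
shot('scene','s2');shot('wrist','w9')
plan([.5645,-.0418,.047],-1.815)
s=load('w9'); P=cloud(s); z=P[...,2]; m=(np.hypot(P[...,0]-.5645,P[...,1]+.042)<.08)
h,e=np.histogram(z[m],np.arange(.1,.22,.004)); print(dict(zip(e.round(3).tolist(),h.tolist())))
c=load('s2')['im'][120:260,190:360]
cv2.imwrite('pics/w9b.png',np.hstack([cv2.resize(c,(425,350),interpolation=cv2.INTER_CUBIC),cv2.resize(s['im'],(375,281)) if 0 else cv2.resize(s['im'][100:380,100:400],(375,350))]))
E
```

```text
t 18.12 tcp [ 0.5648 -0.0447  0.1383] jawyaw -1.8154 shift [-1.  -2.8 91.3] yaw -0.00039476213789835235 q6 1.54 F [-0.2  0.4 -4.2] open 0.0458
{0.1: 0, 0.104: 0, 0.108: 0, 0.112: 0, 0.116: 0, 0.12: 0, 0.124: 0, 0.128: 0, 0.132: 69, 0.136: 285, 0.14: 352, 0.144: 378, 0.148: 443, 0.152: 517, 0.156: 17790, 0.16: 365, 0.164: 271, 0.168: 304, 0.172: 377, 0.176: 422, 0.18: 463, 0.184: 1282, 0.188: 2538, 0.192: 246, 0.196: 260, 0.2: 293, 0.204: 307, 0.208: 345, 0.212: 345}
```

```bash
python3 - <<'E'
from h import *
s=load('w9'); P=cloud(s)
Q=P[(P[...,2]>.153)&(P[...,2]<.162)&(np.hypot(P[...,0]-.5645,P[...,1]+.042)<.085)]
print(cv2.minEnclosingCircle(Q[:,:2].astype(np.float32)))
A=np.c_[Q,np.ones(len(Q))]; print(np.linalg.lstsq(np.c_[Q[:,:2]-Q[:,:2].mean(0),np.ones(len(Q))],Q[:,2],rcond=None)[0])
# keyway: angular gap in plate ring 38..53 mm
c=np.array(cv2.minEnclosingCircle(Q[:,:2].astype(np.float32))[0]); d=Q[:,:2]-c; r=np.hypot(*d.T); a=np.degrees(np.arctan2(d[:,1],d[:,0]))%360
k=(r>.044)&(r<.05); h,_=np.histogram(a[k],np.arange(0,361,3)); print([i*3 for i in range(120) if h[i]<3])
E
```

```text
((0.5649857521057129, -0.04328983649611473), 0.06714220345020294)
[0.00106265 0.00107859 0.15838847]
[96, 99, 102, 105, 108, 111, 114, 117, 120, 132, 135, 138, 153, 156, 159, 162, 165, 168, 171, 174, 177, 192, 195, 198, 210, 213, 216, 219, 222, 225, 228, 231, 234]
```

Request:
{"op": "servo_tool", "data": {
  "increments": [
    [-1,-1,5,0,-1],
    [-1,-1,15,0,-1],
    [-1,-1,25,0,-1],
    [-1,-1,33,0,-1],
    [-1,-1,40,0,-1],
    [-1,-1,46,0,-1],
    [-1,-1,52,0,-1],
    [-1,-1,56,0,-1],
    [-1,-1,60,0,-1],
    [-1,-1,60,0,-1]
  ]
}}

```text
t: 18.95
ee_pos: [0.5638, -0.0424, 0.0775]
eef_rot: [0.993, -0.121, -0.001, -0.0]
ft_force: [-0.2, 0.5, -4.0]
opening: 0.0459
```

Request:
{"op": "servo_tool", "data": {
  "increments": [
    [0,0,4,0,-1],
    [0,0,8,0,-1],
    [0,0,12,0,-1],
    [0,0,16,0,-1],
    [0,0,19,0,-1],
    [0,0,22,0,-1],
    [0,0,22,0,-1]
  ]
}}

```text
t: 19.53
ee_pos: [0.5638, -0.0424, 0.0555]
eef_rot: [0.993, -0.121, -0.001, -0.0]
ft_force: [0.7, -0.2, -4.1]
opening: 0.0458
```

Request:
{"op": "servo_tool", "data": {
  "increments": [
    [0,0,2,0,-1],
    [0,0,4,0,-1],
    [0,0,6,0,-1],
    [0,0,7,0,-1],
    [0,0,7,0,-1]
  ]
}}

```text
t: 19.95
ee_pos: [0.5641, -0.0425, 0.049]
eef_rot: [0.993, -0.121, -0.0, -0.0]
ft_force: [-0.2, 0.0, -3.0]
opening: 0.0455
```

Request:
{"op": "servo_tool", "data": {
  "increments": [
    [0,0,0.5,0,-1],
    [0,0,1,0,-1],
    [0,0,1,0,-1]
  ]
}}

```text
t: 20.2
ee_pos: [0.5643, -0.0426, 0.0483]
eef_rot: [0.993, -0.121, -0.0, -0.0]
ft_force: [0.1, -0.3, -3.1]
opening: 0.0457
```

Request:
{"op": "servo_tool", "data": {
  "increments": [
    [0,0,0.5,0,-1],
    [0,0,1,0,-1],
    [0,0,1,0,-1],
    [0,0,1,0,-1]
  ]
}}

```text
t: 20.53
ee_pos: [0.5645, -0.0426, 0.0475]
eef_rot: [0.993, -0.121, 0.0, 0.0]
ft_force: [0.3, 0.3, -3.0]
opening: 0.0457
```

Request:
{"op": "servo_tool", "data": {
  "increments": [
    [0,0,0.5,0,-1],
    [0,0,1,0,-1],
    [0,0,1,0,-1],
    [0,0,1,0,-1]
  ]
}}

```text
t: 20.87
ee_pos: [0.5645, -0.0426, 0.0475]
eef_rot: [0.993, -0.121, -0.0, 0.0]
ft_force: [-4.2, 1.7, 4.1]
opening: 0.0458
```

Request:
{"op": "servo_tool", "data": {
  "increments": [
    [0,0,0,0,0.3],
    [0,0,0,0,0.5],
    [0,0,0,0,0.5],
    [0,0,0,0,0.5],
    [0,0,-10,0,0.5],
    [0,0,-35,0,0.5],
    [0,0,-70,0,0.6],
    [0,0,-105,0,0.6],
    [0,0,-140,0,0.6],
    [0,0,-160,0,0.6],
    [0,0,-160,0,0.6]
  ]
}}

```text
t: 21.78
ee_pos: [0.5677, -0.0435, 0.2135]
eef_rot: [0.993, -0.121, 0.006, 0.001]
ft_force: [0.0, -1.0, 0.6]
opening: 0.0753
```

```bash
python3 - <<'E'
from h import *
plan([.5645,-.0418,.2])
shot('wrist','w10'); s=load('w10'); P=cloud(s)
Q=P[(P[...,2]>.058)&(P[...,2]<.074)&(np.hypot(P[...,0]-.5645,P[...,1]+.042)<.075)]
print(cv2.minEnclosingCircle(Q[:,:2].astype(np.float32)),np.median(Q[:,2]))
q=Q-Q.mean(0); print('slope',np.linalg.lstsq(np.c_[q[:,:2],np.ones(len(q))],Q[:,2],rcond=None)[0])
o=ortho(s,(.5645,-.0418),.068,.075,400)
shot('scene','s3'); c=load('s3')['im'][160:250,210:310]
cv2.imwrite('pics/fin.png',np.hstack([o,cv2.resize(c,(400,400),interpolation=cv2.INTER_CUBIC)]))
E
```

```text
t 21.78 tcp [ 0.5677 -0.0435  0.2135] jawyaw -1.8139 shift [-3.7 -0.8 13.5] yaw None q6 1.54 F [ 0.  -1.   0.6] open 0.0753
((0.5637375712394714, -0.041153427213430405), 0.06723365187644958) 0.06788527293527741
slope [ 0.00475407 -0.00024161  0.0676424 ]
```

View pics/fin.png

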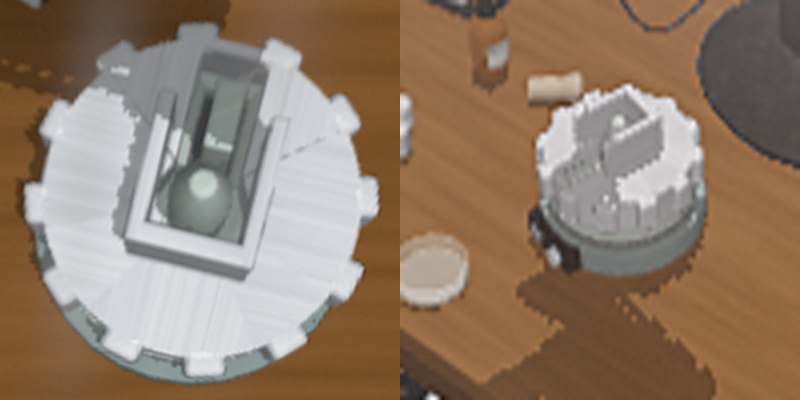

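```bash
python3 -c "
from h import *
print(ticket.finish_job(), monitor.observe()['t'])"
```

```text
the job is handed in; nothing more can be done
the job is handed in; nothing more can be done
```

The short key is standing fully down in the slot and the keyed wheel is sitting flat on the steel shoulder. I handed the job in at about 22 s with the gripper open and well clear above; no verdict is reported.

**Last checks**
- **Key:** its top measured about 64 mm above the desk after I let go, so it stands 20 mm out of the slot, as asked. It sits about 2 mm to one side, within the slot's play.
- **Wheel:** its plate top measured 67.9 mm against an expected 68 mm. It was level to within about 0.3° and centred on the spindle to within about 1–2 mm.
- **Final picture:** the spindle shows in the bore and the key shows inside the keyway.

**What went wrong on the way**
- **Failed grasps:** the first two tries to grip the key closed on nothing and the key stayed standing where it was. The first closed too early. In the second, the fingers shut above the key.
- **Height mismatch:** the depth camera showed the real fingertips about 26 mm above the TCP height the robot reports. I corrected for this by hand from then on, and it agreed with the contact heights at the slot and the shoulder.

The forces I read at the end of each move stayed at about 6 N or less.

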